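# Queue the full-size cartridges along the stop rail

## Robot

A 7-joint arm with a two-finger parallel gripper is mounted at the origin on the work surface. World frame = base frame: x ahead of the robot, y to its left, z up, the work surface at z = 0. Lengths are in mm, angles in degrees, forces in N, time in s.
With the tool pointing down it reaches from about 400 to 850 mm from the base axis. Payload 4.5 kg.
Tool frame: the origin (TCP) lies at the very end of the fingers, on their centre line; the grasp point (between the pads) lies 19 mm behind it; z points along the fingers, y is the line along which they close (so a half turn about z gives the same grasp; the last joint's range is limited). The gripper opens to 88 mm and grips with 3 to 60 N. Pads are 18 mm wide; open, the fingers measure 123 mm over their backs; the gripper's body (75 mm by 187 mm) begins 45 mm behind the grasp point.
Start: joints at [-73.465, 39.483, -11.15, 89.685, 9.013, 51.709, -12.324], TCP at [157.511, 604.85, 238.743] pointing down, gripper open.
Joint ranges: [-172.22, 172.22], [-26.19, 119.32], [-84.43, 86.54], [7.71, 146.69], [-57.33, 237.33], [2.42, 119.75], [-152.13, 152.13]. Speed limits (degrees/s): [147.25, 147.25, 180, 180, 180, 180, 180].

## Interface

Orientations are given as [roll, pitch, yaw] about the fixed x, y, z axes, in that order (R = Rz(yaw) Ry(pitch) Rx(roll)).
In Python, from cell import telemetry, get_image, calibration, job gives the robot as it stands. The module is installed in compiled form; this text tells all that it offers.
- The arm moves only by the tool carry_out, never from a script. Its argument "series" is a list of rows, each an object with "fingers": the finger opening in m, from 0 to 0.0881; "translation": the shift along the world's x, y, z in m, a list of three; "twist": the turn about the world's z in rad. In form: [{"fingers": fingers, "translation": [x, y, z], "twist": twist}, ...]. A call has 1 to 20 rows; each row shifts and turns the commanded pose from where the row before left it; what a row does not reach is not made up. A row lasts 1/10 s, in which the tool goes at most 50 mm and 8.59 degrees, less where a joint would pass 70% of its speed; a pose out of reach is approached as far as the arm can. A call with a gripper value outside its range is refused whole. The fingers move at their own pace and stop on an object; "grip_force" is the grip in N (left out, the last holds). Time passes only in rows, so rows that do not move let the fingers close. It gives the time, the measured TCP pose, the force, the opening and the grip force at its end, in the units of the state.
- telemetry.observe(): the state, without advancing time (a new reading comes with each control period).
- get_image(name): name is "scene" or "side" or "wrist"; returns (picture, depth): 400x640x3 uint8, red, green, blue; 400x640 float32, mm along the optical axis (not along the pixel's ray), 0 where there is no reading.
- calibration(name): a dict with "fx", "fy", "cx", "cy" (pixels), "origin" and "rotation" of the camera in the world; the wrist camera has in their place "T_tool_cam" (4x4, takes a point from camera to tool coordinates, whose origin is the TCP and whose axes are the flange's). Camera axes: x right, y up, looking along -z (the intrinsics and any distortion apply to the point x, -y, -z); pixel columns grow to the right and rows downward; lengths in mm; the calibration is good to about 2 mm. A picture is of the moment at which its call begins: read the wrist's pose just before it. calibration takes no time and is no camera call.
- job.sign_off(): hands the job in; it is judged then, once.
The state is a dict: "time": time; "joints": joint angles; "qd": joint speeds; "joint_efforts": joint torques, N m; "eef_pos": TCP position; "ee_rot": TCP orientation; "force": force on the tool from outside, world axes, zero at the start; "moment": the same for the moment, N m; "gripper_width": finger opening in mm; "finger_force": force on a finger pad.
Only numpy, scipy, OpenCV 4.12 (cv2) and the standard library are available. Lean on these libraries where they do the work, as an engineer would, in place of code of your own. Each camera call takes 0.05 s, during which the arm holds its last target. There are 200 camera calls.

## Task

Line up the three loose full-size test cartridges in an even row along the aluminium stop rail: one centred on each dark mark, standing square and flat against the rail's face. They are already filled, so slide them over the bench without ever lifting or tipping them, and leave everything else, including the slim and the short cartridges, where it stands.

Things in the scene. Friction and masses are not known exactly. Their poses are not given: they have to be found in the camera images.
- cartridge0: full-size test cartridge, loose: a white square box 40 x 40 mm and 44 mm high with a blue 34 x 34 x 12 mm cap on top (56 mm in all), about 80 g. Origin at the centre of its underside, z up, x and y square to its sides; all four sides are alike.
- cartridge1: full-size test cartridge, loose: a white square box 40 x 40 mm and 44 mm high with a blue 34 x 34 x 12 mm cap on top (56 mm in all), about 80 g. Origin at the centre of its underside, z up, x and y square to its sides; all four sides are alike.
- cartridge2: full-size test cartridge, loose: a white square box 40 x 40 mm and 44 mm high with a blue 34 x 34 x 12 mm cap on top (56 mm in all), about 80 g. Origin at the centre of its underside, z up, x and y square to its sides; all four sides are alike.
- mark0 (a point): dark line across the rail at its right-hand mark (seen from the robot), 75 mm from the middle one. This point lies on the rail's stop face at bench level; x points into the rail (away from the cartridges), y along the rail to the robot's left. A cartridge set at this mark has its centre 20 mm in front of the face, at y = 0.
- mark1 (a point): dark line across the rail at its middle mark. This point lies on the rail's stop face at bench level; x points into the rail (away from the cartridges), y along the rail to the robot's left. A cartridge set at this mark has its centre 20 mm in front of the face, at y = 0.
- mark2 (a point): dark line across the rail at its left-hand mark, 75 mm from the middle one. This point lies on the rail's stop face at bench level; x points into the rail (away from the cartridges), y along the rail to the robot's left. A cartridge set at this mark has its centre 20 mm in front of the face, at y = 0.
- rail: aluminium stop rail fixed to the bench, 30 mm deep (x), 270 mm long (y), 18 mm high, with three dark marks across it 75 mm apart, each continued as a thin flush line on the bench in front. Origin under its centre; the stop face is 15 mm before it (local x = -15 mm), facing the robot. Nothing else is fixed to the bench within 0.45 m either side of the robot's centre line and 0.78 m ahead.
- slim0: look-alike to leave alone: slim cartridge, loose, 40 mm (x) x 24 mm (y), 56 mm high, same white and blue. Origin: centre of underside.
- slim1: second slim cartridge, 40 mm (x) x 24 mm (y), 56 mm high, to leave alone. Origin: centre of underside.
- short: look-alike to leave alone: short cartridge, loose, 40 x 40 mm but only 34 mm high. Origin: centre of underside.
- jar: loose small amber jar, 40 mm diameter, 52 mm high, to leave alone. Origin: centre of underside.
- timer: loose grey bench timer, 50 x 50 mm, 25 mm high with its buttons, to leave alone. Origin: centre of underside.
- weight: loose steel calibration weight with a knob, 38 mm diameter, 45 mm high, to leave alone. Origin: centre of underside.
Things that resemble listed ones, but are neither listed nor needed, are in the scene too. Leave any purple look-alike of the cartridge2 alone.

How it is judged:
By the outcome, as a careful person would: the job done as asked, in the order asked, and still so for the second after the job is handed in, with the robot touching nothing.
It also fails if it takes over 58 s, if anything falls off the work surface, if the arm or the gripper's body presses on something with over 40 N, if the wrist force passes 120 N, or if a joint passes its speed limit or range.

## Working session

There is one attempt and no reset: what is moved stays moved. The work goes in short steps, Python scripts to look and compute and a tool call to move; the robot and the scene stay as the last step left them, time stands still between calls to the robot, and variables do not carry over. Pictures are saved under pics/ and viewed, at most 10 in all, crops included, and the job is handed in when it is done.

Besides the shell and the picture viewer there is one more tool, called after ">>>" as a command line: name --argument value ..., lists and objects as JSON in quotes. carry_out: Moves the arm, as the interface text tells. Its arguments: {"type":"object","properties":{"series":{"type":"array"},"grip_force":{"type":"number"}},"required":["series"]}

```bash
mkdir -p pics; cat > h.py <<'E'
import numpy as np, cv2
from cell import telemetry, get_image, calibration, job
def pts(name, depth, c=None):
    "world points (HxWx3) from depth for fixed cameras"
    c=c or calibration(name); v,u=np.mgrid[0:400,0:640]
    d=depth
    P=np.stack([(u-c['cx'])/c['fx']*d, -(v-c['cy'])/c['fy']*d, -d],-1)
    return P@np.array(c['rotation']).T+np.array(c['origin'])
E
python3 - <<'E'
from h import *
for n in('scene','side'):
    c=calibration(n); print(n,c)
    im,d=get_image(n); cv2.imwrite(f'pics/{n}0.png',im[:,:,::-1]); np.savez(f'{n}0.npz',im=im,d=d)
print(calibration('wrist')); print(telemetry.observe())
E
```

```text
scene {'fx': 444.03919435153614, 'fy': 444.03919435153614, 'cx': 327.15346850153355, 'cy': 206.31979430560307, 'origin': array([ 892.68590011, -413.5368926 ,  591.21942906]), 'rotation': array([44.51645307, -0.72840268, 41.76699293])}
side {'fx': 407.66178239082404, 'fy': 407.66178239082404, 'cx': 325.41303575330585, 'cy': 199.77341192133093, 'origin': array([ 89.17576102, 547.2702923 , 493.33843845]), 'rotation': array([  57.03547258,    0.48180943, -141.20963519])}
{'fx': 343.7204268448451, 'fy': 343.7204268448451, 'cx': 321.1279520256099, 'cy': 197.79050633007907, 'T_tool_cam': array([[-5.63296586e-04,  9.50071034e-01,  3.12033193e-01,
         8.10830348e+01],
       [ 9.99999720e-01,  3.81630988e-04,  6.43264514e-04,
        -1.04074107e+00],
       [ 4.92065446e-04,  3.12033468e-01, -9.50070983e-01,
        -1.46797866e+02],
       [ 0.00000000e+00,  0.00000000e+00,  0.00000000e+00,
         1.00000000e+00]])}
{'time': 0.1, 'joints': array([-73.46500561,  39.5278848 , -11.14404116,  89.73865102,
         9.01367447,  51.7089621 , -12.32448892]), 'qd': array([ 0.06764176, -0.13122086, -0.17948953, -0.11921792, -0.0053078 ,
       -0.00224236,  0.08535132]), 'joint_efforts': array([-4.26740589e-03, -5.28496206e+01, -1.27194386e+00, -1.53835595e+01,
       -5.26048662e-02,  1.88395825e-03,  5.07123320e-05]), 'eef_pos': array([157.44153713, 604.26364948, 237.99631622]), 'ee_rot': array([-1.79906720e+02,  8.34421636e-03,  1.65405551e+02]), 'force': array([ 0.77857449, -0.51830218, -1.04200678]), 'moment': array([-0.00441331,  0.04263645,  0.0107948 ]), 'finger_force': 0.0, 'gripper_width': 88.07501526720104}
```

View pics/scene0.png

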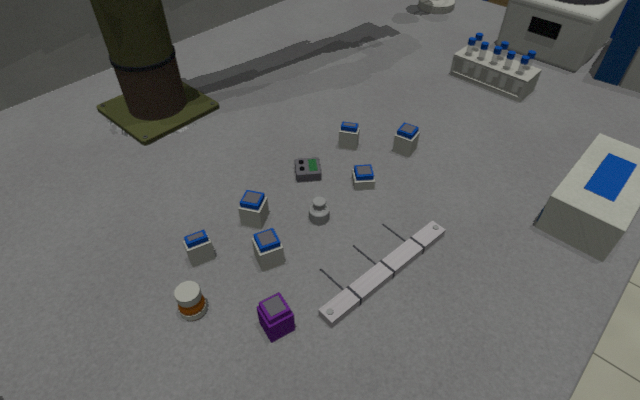

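View pics/side0.png

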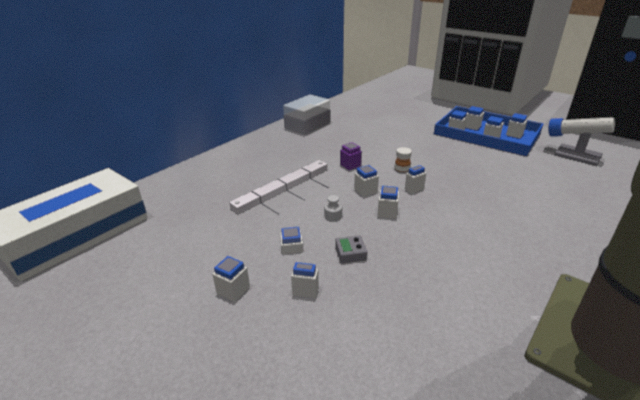

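The scene view shows the three full-size cartridges at about (407,137), (253,207) and (267,247). The slims are at (349,134) and (198,246), the short one at (363,176), purple at (276,315), weight at (319,210), timer at (308,168) and jar at (190,300). The rail runs from (335,310) to (435,235). The side view agrees. Next I measure from depth.

```bash
cat >> h.py <<'E'
from scipy.spatial.transform import Rotation as Ro
def pts(name, d):
    c=calibration(name); v,u=np.mgrid[0:400,0:640]
    P=np.stack([(u-c['cx'])/c['fx']*d, -(v-c['cy'])/c['fy']*d, -d],-1)
    P=P@Ro.from_euler('xyz',c['rotation'],degrees=True).as_matrix().T+np.array(c['origin']); P[d<=0]=np.nan; return P
def ray(name,uv,z):
    c=calibration(name); uv=np.atleast_2d(uv).astype(float); o=np.array(c['origin'])
    r=np.c_[(uv[:,0]-c['cx'])/c['fx'],-(uv[:,1]-c['cy'])/c['fy'],-np.ones(len(uv))]@Ro.from_euler('xyz',c['rotation'],degrees=True).as_matrix().T
    return (o+r*((z-o[2])/r[:,2])[:,None])[:,:2]
def objs(name,P,zmin=12):
    "components standing above the bench in the work area"
    m=(P[...,2]>zmin)&(P[...,2]<75)&(P[...,0]>280)&(P[...,0]<800)&(abs(P[...,1])<420)
    n,L,s,_=cv2.connectedComponentsWithStats(m.astype(np.uint8),connectivity=4)
    for i in range(1,n):
        if s[i,4]<60: continue
        Q=P[L==i]; top=np.nanpercentile(Q[:,2],95); T=(L==i)&(P[...,2]>top-5)
        v,u=np.nonzero(T); X=ray(name,np.c_[u,v],top-1)
        r=cv2.minAreaRect(X.astype(np.float32)); yield s[i,:2]+s[i,2:4]/2,top,r,T,s[i,4]
E
python3 - <<'E'
from h import *
for n in('scene','side'):
    z=np.load(n+'0.npz'); P=pts(n,z['d']); b=P[(abs(P[...,0]-550)<150)&(abs(P[...,1])<250)]
    print(n,'bench z',np.nanmedian(b[:,2]))
    for px,top,r,T,a in objs(n,P): print(px,a,'top%.0f'%top,np.round(r[0],1),np.round(r[1],1),round(r[2],1),z['im'][T].mean(0).astype(int))
E
```

```text
scene bench z -0.643287737050855
[349.5 134. ] 427 top56 [423.8 191.5] [34.2 23.8] 23.8 [ 45  68 106]
[406.5 138.5] 578 top56 [520.9 261.8] [34.7 37.7] 10.3 [ 54  72 103]
[308.5 168. ] 481 top23 [422.9  65.2] [49.3 52.4] 49.3 [70 81 74]
[364.  175.5] 416 top35 [521.  118.2] [35.3 35. ] 42.6 [ 58  76 107]
[253.5 207.5] 814 top56 [438.5 -88.9] [34.6 37.7] 27.9 [ 55  73 105]
[319.5 209.5] 393 top44 [521.4  -8.7] [21.1 24.7] 42.5 [120 121 119]
[382.5 273. ] 2729 top19 [683.2 -24.1] [270.4  32.2] 84.2 [144 141 141]
[268.5 248. ] 892 top56 [ 523.7 -133.4] [34.6 35.8] 67.3 [ 58  76 108]
[199.  246.5] 690 top56 [ 439.3 -206.8] [34.1 21.9] 71.4 [ 45  70 108]
[190.5 299.5] 884 top52 [ 510.1 -275.6] [35.2 37.7] 88.1 [143 144 136]
[276.  315.5] 1153 top56 [ 622.5 -210.3] [34.3 35.8] 74.5 [87 65 99]
side bench z 0.402230516926835
[351.  154.5] 433 top57 [ 618.2 -204.4] [39.  40.3] 72.9 [110  91 122]
[410.5 168. ] 694 top56 [ 469.6 -235.3] [ 37.4 131. ] 46.3 [136 142 162]
[278.  184.5] 979 top20 [679.2 -18.9] [273.1  37. ] 84.1 [191 184 188]
[366.5 178.5] 519 top57 [ 519.7 -127.6] [37.5 39. ] 66.9 [ 88 100 136]
[388.5 199.5] 517 top57 [434.6 -83.3] [32.6 39.4] 30.4 [ 97 107 143]
[333. 206.] 296 top45 [516.8  -3.3] [20.5 26.3] 38.1 [164 162 162]
[291.5 238. ] 445 top35 [516.2 124.6] [33.6 38.2] 47.6 [104 112 144]
[351.5 247. ] 581 top24 [416.8  73.2] [49.3 51.5] 48.6 [102 111 106]
[230.5 276.5] 1035 top57 [515.8 267.1] [37.3 36.7] 9.1 [ 91 103 140]
[305.  277.5] 733 top57 [419.3 196. ] [34.7 22.1] 29.2 [ 87 101 144]
```

Measurements match the given sizes: caps 34 mm with tops at 56, rail 270 × 32. The two cameras differ by about 6 mm, so I'll bring in the wrist camera over the rail as referee.

>>> carry_out --series '[{"fingers":0.088,"translation":[0.0225,-0.0347,0],"twist":0.0085},{"fingers":0.088,"translation":[0.0225,-0.0347,0],"twist":0.0085},{"fingers":0.088,"translation":[0.0225,-0.0347,0],"twist":0.0085},{"fingers":0.088,"translation":[0.0225,-0.0347,0],"twist":0.0085},{"fingers":0.088,"translation":[0.0225,-0.0347,0],"twist":0.0085},{"fingers":0.088,"translation":[0.0225,-0.0347,0],"twist":0.0085},{"fingers":0.088,"translation":[0.0225,-0.0347,0],"twist":0.0085},{"fingers":0.088,"translation":[0.0225,-0.0347,0],"twist":0.0085},{"fingers":0.088,"translation":[0.0225,-0.0347,0],"twist":0.0085},{"fingers":0.088,"translation":[0.0225,-0.0347,0],"twist":0.0085},{"fingers":0.088,"translation":[0.0225,-0.0347,0],"twist":0.0085},{"fingers":0.088,"translation":[0.0225,-0.0347,0],"twist":0.0085},{"fingers":0.088,"translation":[0.0225,-0.0347,0],"twist":0.0085},{"fingers":0.088,"translation":[0.0225,-0.0347,0],"twist":0.0085},{"fingers":0.088,"translation":[0.0225,-0.0347,0],"twist":0.0085},{"fingers":0.088,"translation":[0.0225,-0.0347,0],"twist":0.0085},{"fingers":0.088,"translation":[0.0225,-0.0347,0],"twist":0.0085},{"fingers":0.088,"translation":[0.0225,-0.0347,0],"twist":0.0085},{"fingers":0.088,"translation":[0,0,0],"twist":0},{"fingers":0.088,"translation":[0,0,0],"twist":0}]'

```text
time: 2.1
eef_pos: [562.3, -20.6, 238.1]
ee_rot: [180.0, -0.1, 174.0]
force: [0.1, 0.6, 0.2]
gripper_width: 88.0
finger_force: 0.0
```

```bash
cat >> h.py <<'E'
def wcam():
    s=telemetry.observe(); T=np.eye(4); T[:3,:3]=Ro.from_euler('xyz',s['ee_rot'],degrees=True).as_matrix(); T[:3,3]=s['eef_pos']
    c=calibration('wrist'); return c,T@np.array(c['T_tool_cam'])
def wray(c,T,uv,z):
    uv=np.atleast_2d(uv).astype(float)
    r=np.c_[(uv[:,0]-c['cx'])/c['fx'],-(uv[:,1]-c['cy'])/c['fy'],-np.ones(len(uv))]@T[:3,:3].T
    return (T[:3,3]+r*((z-T[2,3])/r[:,2])[:,None])[:,:2]
def wpts(c,T,d):
    v,u=np.mgrid[0:400,0:640]
    P=np.stack([(u-c['cx'])/c['fx']*d,-(v-c['cy'])/c['fy']*d,-d],-1)@T[:3,:3].T+T[:3,3]; P[d<=0]=np.nan; return P
E
python3 - <<'E'
from h import *
s=telemetry.observe(); print(s['joints'].round(1),s['eef_pos'],s['ee_rot'])
c,T=wcam(); im,d=get_image('wrist'); cv2.imwrite('pics/w1.png',im[:,:,::-1]); np.savez('w1.npz',im=im,d=d,T=T)
P=wpts(c,T,d); print('bench',np.nanmedian(P[(abs(P[...,0]-600)<100)][:,2]))
m=(P[...,2]>12)&(P[...,2]<75)
n,L,st,_=cv2.connectedComponentsWithStats(m.astype(np.uint8),connectivity=4)
for i in range(1,n):
    if st[i,4]<300: continue
    top=np.nanpercentile(P[L==i][:,2],95); v,u=np.nonzero((L==i)&(P[...,2]>top-5))
    r=cv2.minAreaRect(wray(c,T,np.c_[u,v],top-1).astype(np.float32)); print(st[i],'%.0f'%top,np.round(r[0],1),np.round(r[1],1),round(r[2],2))
E
```

```text
[  8.6  35.4 -18.6 100.4  14.7  46.6  67.1] [562.29835704 -20.6074087  238.1327577 ] [ 1.79990170e+02 -6.54255656e-02  1.74027588e+02]
bench 2.129327407014216
[ 364    0   73   47 2078] 25 [420.6  67.3] [49.3 48.5] 48.96
[516   0  55  23 730] 56 [437.2 194.5] [17.   6.1] 83.99
[ 206    9   65   66 2426] 58 [436.4 -86.3] [34.2 33.9] 27.59
[  81   39   67   38 1784] 58 [ 437.2 -204.2] [35.8 18. ] 71.11
[ 571   68   69   53 3037] 58 [519.1 259.2] [34.3 31. ] 9.42
[ 427   81   58   55 1760] 36 [518.5 120.5] [34.6 34.1] 47.33
[ 314  104   36   37 1062] 47 [519.2  -6.2] [22.4 23. ] 84.0
[ 183  114   55   52 2122] 58 [ 521.4 -131. ] [34.3 34.3] 67.52
[  37  119   66   43 2172] 54 [ 507.8 -272.8] [38.4 34.8] 84.0
[ 134  210   53   51 2207] 58 [ 619.6 -207.5] [35.2 35.7] 74.01
[ 228  248  188   26 4520] 20 [679.6 -33.8] [220.3  32. ] 84.01
```

View pics/w1.png

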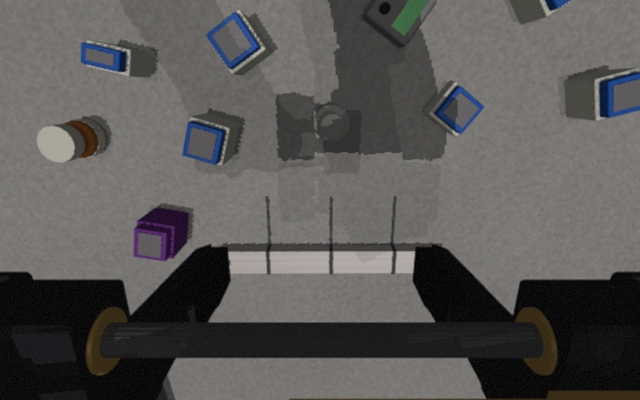

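The wrist view shows the three bench marks at columns about 268, 331 and 394 (rows 197–243), with the rail face at row about 248. The cartridges for marks 0 and 1 are at (206,142) and (235,40). The wrist values match the average of the two fixed cameras.

```bash
cat >> h.py <<'E'
def marks(im,T,cols,rows,zb=2.):
    c=calibration('wrist'); g=cv2.cvtColor(im,cv2.COLOR_RGB2GRAY).astype(float); out=[]
    for c0 in cols:
        p=[]
        for r in range(*rows):
            w=g[r,c0-8:c0+9]; w=np.clip(np.median(w)-w-15,0,None)
            if w.sum()>0: p.append([(w*np.arange(c0-8,c0+9)).sum()/w.sum(),r])
        X=wray(c,T,p,zb); vx,vy,x,y=cv2.fitLine(X.astype(np.float32),cv2.DIST_HUBER,0,.01,.01).ravel(); out.append((x,y,np.degrees(np.arctan(vy/vx)),len(p)))
    return np.array(out)
E
python3 - <<'E'
from h import *
z=np.load('w1.npz'); T=z['T']; im=z['im']; c=calibration('wrist')
M=marks(im,T,(268,331,394),(203,240)); print(M.round(2))
P=wpts(c,T,z['d'])
# rail: front top edge from height step z>12, per column
e=[]
for u in range(240,405):
    v=np.nonzero((P[200:290,u,2]>16)&(P[200:290,u,2]<26))[0]
    if len(v)>5: e.append([u,200+v[0]-.5])
X=wray(c,T,e,20.); vx,vy,x,y=cv2.fitLine(X.astype(np.float32),cv2.DIST_HUBER,0,.01,.01).ravel()
a=np.degrees(np.arctan2(vy,vx)); print('front edge',x,y,a)
t=np.array([vx,vy])*np.sign(vy)
for k,m in enumerate(M):
    n=np.array([t[1],-t[0]]); q=m[:2]; f=q+n*(np.dot(np.array([x,y])-q,n)); print(k,'face',f.round(1),'target',(f-20*n).round(1))
E
```

```text
[[624.   -92.24  -5.98  37.  ]
 [643.7  -19.06  -5.93  37.  ]
 [637.24  56.68  -5.83  37.  ]]
front edge 663.73334 -33.75762 84.01123
0 face [657.2 -95.7] target [637.3 -93.6]
1 face [665.  -21.3] target [645.1 -19.2]
2 face [672.8  52.9] target [652.9  55. ]
```

>>> carry_out --series '[{"fingers":0.088,"translation":[-0.01025,-0.0276,0],"twist":-0.072},{"fingers":0.088,"translation":[-0.01025,-0.0276,0],"twist":-0.072},{"fingers":0.088,"translation":[-0.01025,-0.0276,0],"twist":-0.072},{"fingers":0.088,"translation":[-0.01025,-0.0276,0],"twist":-0.072},{"fingers":0.088,"translation":[0,0,-0.04],"twist":0},{"fingers":0.088,"translation":[0,0,-0.04],"twist":0},{"fingers":0.088,"translation":[0,0,-0.04],"twist":0},{"fingers":0.088,"translation":[0,0,-0.04],"twist":0},{"fingers":0.088,"translation":[0,0,-0.03],"twist":0},{"fingers":0.088,"translation":[0,0,-0.02],"twist":0},{"fingers":0.088,"translation":[0,0,-0.016],"twist":0},{"fingers":0.088,"translation":[0,0,0],"twist":0},{"fingers":0.088,"translation":[0,0,0],"twist":0}]' --grip_force 5

```text
time: 3.45
eef_pos: [521.5, -128.6, 13.1]
ee_rot: [180.0, -0.0, 157.8]
force: [0.0, -0.2, 0.3]
gripper_width: 88.1
finger_force: 0.0
```

>>> carry_out --series '[{"fingers":0.06,"translation":[0,-0.002,0],"twist":0},{"fingers":0.05,"translation":[0,0,0],"twist":0},{"fingers":0.045,"translation":[0,0,0],"twist":0},{"fingers":0.042,"translation":[0,0,0],"twist":0},{"fingers":0.038,"translation":[0,0,0],"twist":0},{"fingers":0.038,"translation":[0,0,0],"twist":0},{"fingers":0.038,"translation":[0,0,0],"twist":0},{"fingers":0.038,"translation":[0,0,0],"twist":0}]' --grip_force 5

```text
time: 4.25
eef_pos: [521.6, -132.1, 12.8]
ee_rot: [180.0, 0.0, 157.7]
force: [-0.1, -0.3, 1.1]
gripper_width: 40.2
finger_force: 5.0
```

>>> carry_out --series '[{"fingers":0.038,"translation":[0.0104,0.004,0],"twist":0.0285},{"fingers":0.038,"translation":[0.0104,0.004,0],"twist":0.0285},{"fingers":0.038,"translation":[0.0104,0.004,0],"twist":0.0285},{"fingers":0.038,"translation":[0.0104,0.004,0],"twist":0.0285},{"fingers":0.038,"translation":[0.0104,0.004,0],"twist":0.0285},{"fingers":0.038,"translation":[0.0104,0.004,0],"twist":0.0285},{"fingers":0.038,"translation":[0.0104,0.004,0],"twist":0.0285},{"fingers":0.038,"translation":[0.0104,0.004,0],"twist":0.0285},{"fingers":0.038,"translation":[0.0104,0.004,0],"twist":0.0285},{"fingers":0.038,"translation":[0.0104,0.004,0],"twist":0.0285},{"fingers":0.038,"translation":[0,0,0],"twist":0},{"fingers":0.038,"translation":[0,0,0],"twist":0},{"fingers":0.038,"translation":[0,0,0],"twist":0}]'

```text
time: 5.55
eef_pos: [625.4, -92.1, 12.7]
ee_rot: [180.0, 0.0, 174.0]
force: [0.4, 0.0, -0.1]
gripper_width: 39.9
finger_force: 5.0
```

```bash
python3 - <<'E'
from h import *
c,T=wcam(); im,d=get_image('wrist'); cv2.imwrite('pics/w2.png',im[:,:,::-1]); np.savez('w2.npz',im=im,d=d,T=T)
for n in ('scene','side'):
    im,d=get_image(n); np.savez(n+'2.npz',im=im,d=d)
    if n=='scene': cv2.imwrite('pics/s2.png',cv2.resize(im[150:350,200:500,::-1],None,fx=2.5,fy=2.5))
E
```

```text
(no output)
```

View pics/w2.png

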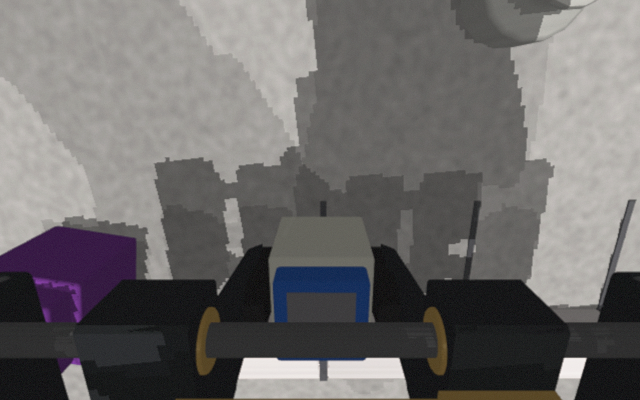

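In the wrist view the held cartridge's cap spans columns 274–368. The mark-0 line appears at column about 323, both behind the cartridge (rows 200–216) and on the rail (row 370). I'll quantify the offset along the rail.

```bash
cat >> h.py <<'E'
tr=np.array([.1045,.9945]); nr=np.array([.9945,-.1045])
def blue(im): h=cv2.cvtColor(im,cv2.COLOR_RGB2HSV); return (h[...,0]>105)&(h[...,0]<125)&(h[...,1]>130)
E
python3 - <<'E'
from h import *
z=np.load('w2.npz'); T=z['T']; im=z['im']; c=calibration('wrist')
m=marks(im,T,(323,),(203,214)); print('bench line',m, 'along',m[0,:2]@tr)
m=marks(im,T,(323,),(364,377),20.); print('rail line',m, 'along',m[0,:2]@tr)
b=blue(im); e=[]
for r in range(275,315):
    u=np.nonzero(b[r,250:400])[0]
    if len(u): e.append([250+u[0]-.5,r,250+u[-1]+.5])
e=np.array(e); L=wray(c,T,e[:,:2],58.); R=wray(c,T,e[:,[2,1]],58.)
print('cap along',np.median(L@tr),np.median(R@tr),(np.median(L@tr)+np.median(R@tr))/2, 'tcp',T[:2,3], telemetry.observe()['eef_pos'][:2]@tr)
E
```

```text
bench line [[601.31201172 -89.91751099  -6.11701822  11.        ]] along -26.585859451293953
rail line [[681.55493164 -98.2310791   -5.70283365  13.        ]] along -26.468317810058604
cap along -43.825533649275755 -11.172933536400816 -27.499233592838287 tcp [544.52228304 -84.62282043] -26.511137777888653
```

>>> carry_out --series '[{"fingers":0.038,"translation":[0.0025,0,0],"twist":0},{"fingers":0.038,"translation":[0.0025,0,0],"twist":0},{"fingers":0.038,"translation":[0.0025,0,0],"twist":0},{"fingers":0.038,"translation":[0.0025,0,0],"twist":0},{"fingers":0.038,"translation":[0.001,-0.0001,0],"twist":0},{"fingers":0.038,"translation":[0.001,-0.0001,0],"twist":0},{"fingers":0.038,"translation":[0,0,0],"twist":0}]'

```text
time: 6.4
eef_pos: [637.7, -92.4, 12.7]
ee_rot: [180.0, 0.0, 174.0]
force: [-1.2, 0.1, 1.2]
gripper_width: 39.7
finger_force: 5.0
```

>>> carry_out --series '[{"fingers":0.038,"translation":[0.001,-0.0001,0],"twist":0},{"fingers":0.038,"translation":[0.0005,0,0],"twist":0},{"fingers":0.038,"translation":[0,0,0],"twist":0}]'

```text
time: 6.7
eef_pos: [639.1, -92.4, 12.7]
ee_rot: [180.0, 0.0, 174.0]
force: [-0.9, -0.2, 1.2]
gripper_width: 40.3
finger_force: 5.0
```

>>> carry_out --series '[{"fingers":0.038,"translation":[0.001,-0.0001,0],"twist":0},{"fingers":0.038,"translation":[0.001,-0.0001,0],"twist":0},{"fingers":0.038,"translation":[0,0,0],"twist":0}]'

```text
time: 7.0
eef_pos: [640.0, -92.6, 12.7]
ee_rot: [-180.0, -0.1, 174.0]
force: [-3.8, 1.2, 4.9]
gripper_width: 40.0
finger_force: 5.0
```

>>> carry_out --series '[{"fingers":0.05,"translation":[0,0,0],"twist":0},{"fingers":0.05,"translation":[0,0,0],"twist":0},{"fingers":0.05,"translation":[0,0,0],"twist":0},{"fingers":0.05,"translation":[0,0,0.01],"twist":0},{"fingers":0.05,"translation":[0,0,0.03],"twist":0},{"fingers":0.05,"translation":[0,0,0.04],"twist":0},{"fingers":0.088,"translation":[-0.02,0.001,0.04],"twist":0},{"fingers":0.088,"translation":[-0.035,0.001,0.02],"twist":0},{"fingers":0.088,"translation":[-0.015,0.001,0],"twist":0},{"fingers":0.088,"translation":[0,0,0],"twist":0}]'

```text
time: 8.0
eef_pos: [569.5, -90.0, 154.3]
ee_rot: [-180.0, -0.0, 174.0]
force: [-0.0, 0.4, -0.1]
gripper_width: 79.6
finger_force: 0.0
```

```bash
python3 - <<'E'
from h import *
c,T=wcam(); im,d=get_image('wrist'); cv2.imwrite('pics/w3.png',im[:,:,::-1]); np.savez('w3.npz',im=im,d=d,T=T)
print(T.round(2).tolist())
E
```

```text
[[0.11, -0.94, -0.31, 488.58], [0.99, 0.1, 0.03, -82.38], [-0.0, -0.31, 0.95, 301.13], [0.0, 0.0, 0.0, 1.0]]
```

View pics/w3.png

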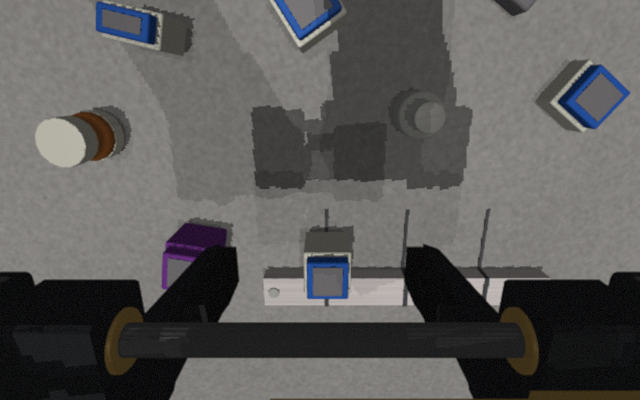

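The cartridge stands against the rail at mark 0: cap at columns 307–350, mark line at column about 327 above and 326 below. Quantifying:

```bash
cat >> h.py <<'E'
def check(f,cols,rows,boxes):
    z=np.load(f); T=z['T']; im=z['im']; c=calibration('wrist'); P=wpts(c,T,z['d'])
    M=marks(im,T,cols,rows); print('marks along',(M[:,:2]@tr).round(2),'deg',M[:,2].round(2))
    B=P[(P[...,2]<10)]; print('bench',np.nanmedian(B[:,2]))
    e=[]
    for u in range(200,560):
        v=np.nonzero((P[240:320,u,2]>16)&(P[240:320,u,2]<25)&(im[240:320,u].min(-1)>110))[0]
        if len(v)>12: e.append([u,240+v[0]-.5])
    if e:
        X=wray(c,T,e,20.); D=X@nr; D=D[abs(D-np.median(D))<3]; print('face n',np.median(D))
    for u0,v0,u1,v1 in boxes:
        m=np.zeros(im.shape[:2],bool); m[v0:v1,u0:u1]=True
        k=m&blue(im); v,u=np.nonzero(k); h=cv2.convexHull(np.c_[u,v].astype(np.float32))[:,0]
        r=cv2.minAreaRect(wray(c,T,h,58.).astype(np.float32)); ctr=np.array(r[0])
        print('cap along %.2f n %.2f'%(ctr@tr,ctr@nr),np.round(r[1],1),'yaw',round((r[2]+45)%90-45,2),ctr.round(1))
E
python3 - <<'E'
from h import *
check('w3.npz',(327,406,486),(212,226),[(290,235,370,300),(560,50,640,140)])
E
```

```text
marks along [-26.75  48.05 122.61] deg [-7.25 -8.45 -7.41]
bench 0.8681550409961574
face n 664.9411778332744
cap along -26.54 n 642.31 [32.6 37.7] yaw -5.97 [636.  -93.5]
cap along 153.29 n 502.43 [35.1 33. ] yaw -42.28 [515.7  99.9]
```

Mark 0 is within 0.3 mm along the rail, square and flush. Next is the cartridge at (436,−86).

>>> carry_out --series '[{"fingers":0.088,"translation":[-0.0166,0.0005,0],"twist":0.0733},{"fingers":0.088,"translation":[-0.0166,0.0005,0],"twist":0.0733},{"fingers":0.088,"translation":[-0.0166,0.0005,0],"twist":0.0733},{"fingers":0.088,"translation":[-0.0166,0.0005,0],"twist":0.0733},{"fingers":0.088,"translation":[-0.0166,0.0005,0],"twist":0.0733},{"fingers":0.088,"translation":[-0.0166,0.0005,0],"twist":0.0733},{"fingers":0.088,"translation":[-0.0166,0.0005,0],"twist":0.0733},{"fingers":0.088,"translation":[-0.0166,0.0005,0],"twist":0.0733},{"fingers":0.088,"translation":[0,0,-0.03],"twist":0},{"fingers":0.088,"translation":[0,0,-0.03],"twist":0},{"fingers":0.088,"translation":[0,0,0],"twist":0},{"fingers":0.088,"translation":[0,0,0],"twist":0}]'

```text
time: 9.25
eef_pos: [439.1, -85.4, 92.4]
ee_rot: [180.0, -0.0, -152.4]
force: [-0.6, 0.1, -0.2]
gripper_width: 88.1
finger_force: 0.0
```

>>> carry_out --series '[{"fingers":0.088,"translation":[-0.0025,-0.001,-0.03],"twist":0},{"fingers":0.088,"translation":[0,0,-0.03],"twist":0},{"fingers":0.088,"translation":[0,0,-0.02],"twist":0},{"fingers":0.088,"translation":[0,0,0],"twist":0},{"fingers":0.06,"translation":[0,0,0],"twist":0},{"fingers":0.05,"translation":[0,0,0],"twist":0},{"fingers":0.045,"translation":[0,0,0],"twist":0},{"fingers":0.042,"translation":[0,0,0],"twist":0},{"fingers":0.038,"translation":[0,0,0],"twist":0},{"fingers":0.038,"translation":[0,0,0],"twist":0},{"fingers":0.038,"translation":[0,0,0],"twist":0},{"fingers":0.038,"translation":[0,0,0],"twist":0}]' --grip_force 5

```text
time: 10.45
eef_pos: [435.0, -87.0, 27.1]
ee_rot: [179.7, -0.5, -152.4]
force: [0.3, -0.9, 2.2]
gripper_width: 40.2
finger_force: 5.0
```

```bash
python3 - <<'E'
from h import *
s=telemetry.observe(); print(s['joints'].round(1),s['qd'].round(2),s['eef_pos'],s['ee_rot'],s['force'],s['moment'])
im,d=get_image('side'); cv2.imwrite('pics/sd4.png',cv2.resize(im[80:320,200:520,::-1],None,fx=2.4,fy=2.4))
E
```

```text
[  7.8  51.3  -3.9 127.9  65.9   3.4  57. ] [-0.    0.05 -0.    0.01  0.03  0.   -0.07] [434.95079929 -86.99505863  27.14326103] [ 179.74023997   -0.4617479  -152.37330655] [ 0.29613118 -0.91576149  2.24887755] [0.00584991 0.03138825 0.00648803]
```

View pics/sd4.png

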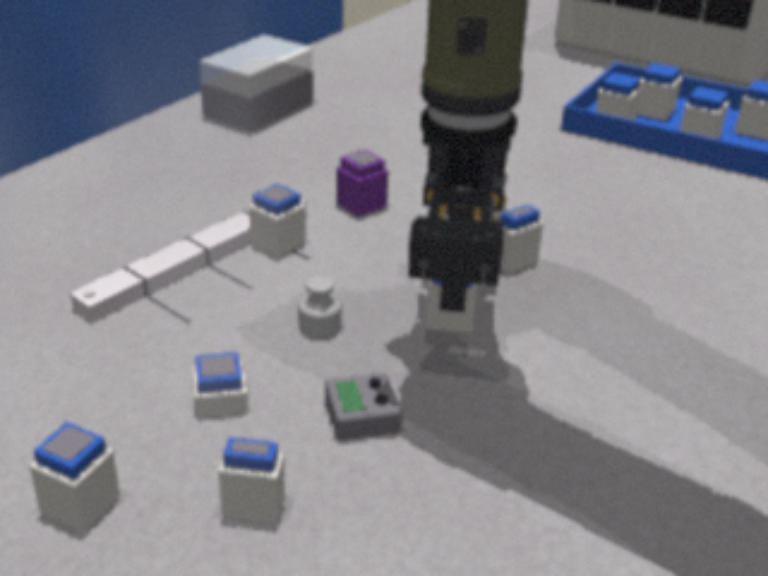

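The side view shows the gripper on the near cartridge, upright at about (450,310) in the crop; the one at mark 0 and the rest are undisturbed. Joint 6 is near its limit, so the tool stopped at z = 27. I'll draw the cartridge outward gently and watch z.

>>> carry_out --series '[{"fingers":0.038,"translation":[0.003,-0.0005,0],"twist":0},{"fingers":0.038,"translation":[0.003,-0.0005,0],"twist":0},{"fingers":0.038,"translation":[0.003,-0.0005,0],"twist":0},{"fingers":0.038,"translation":[0,0,0],"twist":0}]' --grip_force 3

```text
time: 10.9
eef_pos: [444.3, -88.8, 27.1]
ee_rot: [179.7, -0.4, -152.4]
force: [-1.0, -1.0, 3.0]
gripper_width: 39.7
finger_force: 3.0
```

>>> carry_out --series '[{"fingers":0.038,"translation":[0.0047,-0.0009,0],"twist":-0.0488},{"fingers":0.038,"translation":[0.0047,-0.0009,0],"twist":-0.0488},{"fingers":0.038,"translation":[0.0047,-0.0009,0],"twist":-0.0488},{"fingers":0.038,"translation":[0.0047,-0.0009,0],"twist":-0.0488},{"fingers":0.038,"translation":[0.0047,-0.0009,0],"twist":-0.0488},{"fingers":0.038,"translation":[0.0047,-0.0009,0],"twist":-0.0488},{"fingers":0.038,"translation":[0.0047,-0.0009,0],"twist":-0.0488},{"fingers":0.038,"translation":[0.0047,-0.0009,0],"twist":-0.0488},{"fingers":0.038,"translation":[0.0047,-0.0009,0],"twist":-0.0488},{"fingers":0.038,"translation":[0.0047,-0.0009,0],"twist":-0.0488},{"fingers":0.038,"translation":[0.0047,-0.0009,0],"twist":-0.0488},{"fingers":0.038,"translation":[0.0047,-0.0009,0],"twist":-0.0488},{"fingers":0.038,"translation":[0,0,0],"twist":0},{"fingers":0.06,"translation":[0,0,0],"twist":0},{"fingers":0.06,"translation":[0,0,0],"twist":0},{"fingers":0.06,"translation":[0,0,-0.007],"twist":0},{"fingers":0.06,"translation":[0,0,-0.007],"twist":0},{"fingers":0.06,"translation":[0,0,0],"twist":0}]'

```text
time: 12.7
eef_pos: [499.6, -99.2, 11.9]
ee_rot: [179.8, -0.6, 174.1]
force: [-0.2, 0.1, -0.1]
gripper_width: 60.3
finger_force: 0.0
```

>>> carry_out --series '[{"fingers":0.05,"translation":[0,0,0],"twist":0},{"fingers":0.045,"translation":[0,0,0],"twist":0},{"fingers":0.042,"translation":[0,0,0],"twist":0},{"fingers":0.038,"translation":[0,0,0],"twist":0},{"fingers":0.038,"translation":[0,0,0],"twist":0},{"fingers":0.038,"translation":[0,0,0],"twist":0}]' --grip_force 5

```text
time: 13.3
eef_pos: [500.4, -99.4, 13.2]
ee_rot: [179.7, -0.5, 174.1]
force: [1.1, -0.0, 1.7]
gripper_width: 39.6
finger_force: 5.0
```

>>> carry_out --series '[{"fingers":0.038,"translation":[0.01,0.0009,0],"twist":0},{"fingers":0.038,"translation":[0.01,0.0009,0],"twist":0},{"fingers":0.038,"translation":[0.01,0.0009,0],"twist":0},{"fingers":0.038,"translation":[0.01,0.0009,0],"twist":0},{"fingers":0.038,"translation":[0.01,0.0009,0],"twist":0},{"fingers":0.038,"translation":[0.01,0.0009,0],"twist":0},{"fingers":0.038,"translation":[0.01,0.0009,0],"twist":0},{"fingers":0.038,"translation":[0.01,0.0009,0],"twist":0},{"fingers":0.038,"translation":[0.0012,0.0096,0],"twist":0},{"fingers":0.038,"translation":[0.0012,0.0096,0],"twist":0},{"fingers":0.038,"translation":[0.0012,0.0096,0],"twist":0},{"fingers":0.038,"translation":[0.0012,0.0096,0],"twist":0},{"fingers":0.038,"translation":[0.0012,0.0096,0],"twist":0},{"fingers":0.038,"translation":[0.0012,0.0096,0],"twist":0},{"fingers":0.038,"translation":[0.0012,0.0096,0],"twist":0},{"fingers":0.038,"translation":[0.0012,0.0096,0],"twist":0},{"fingers":0.038,"translation":[0,0,0],"twist":0},{"fingers":0.038,"translation":[0,0,0],"twist":0}]'

```text
time: 15.1
eef_pos: [590.3, -13.5, 13.2]
ee_rot: [179.6, -0.4, 174.2]
force: [0.7, 1.4, 3.8]
gripper_width: 39.8
finger_force: 5.0
```

```bash
cat >> h.py <<'E'
def held(f,cols,rows,box,zc=58.):
    z=np.load(f); T=z['T']; im=z['im']; c=calibration('wrist'); P=wpts(c,T,z['d']); print('bench',np.nanmedian(P[P[...,2]<10][:,2]))
    M=marks(im,T,cols,rows); print('marks along',(M[:,:2]@tr).round(2))
    u0,v0,u1,v1=box; b=blue(im); e=[]
    for r in range(v0,v1):
        u=np.nonzero(b[r,u0:u1])[0]
        if len(u): e.append([u0+u[0]-.5,r,u0+u[-1]+.5])
    e=np.array(e); L=np.median(wray(c,T,e[:,:2],zc)@tr); R=np.median(wray(c,T,e[:,[2,1]],zc)@tr); s=telemetry.observe()
    print('cap',L,R,(L+R)/2,'tcp along',s['eef_pos'][:2]@tr,'n',s['eef_pos'][:2]@nr)
E
python3 - <<'E'
from h import *
c,T=wcam(); im,d=get_image('wrist'); np.savez('w5.npz',im=im,d=d,T=T); cv2.imwrite('pics/w5.png',im[:,:,::-1])
E
```

```text
(no output)
```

View pics/w5.png

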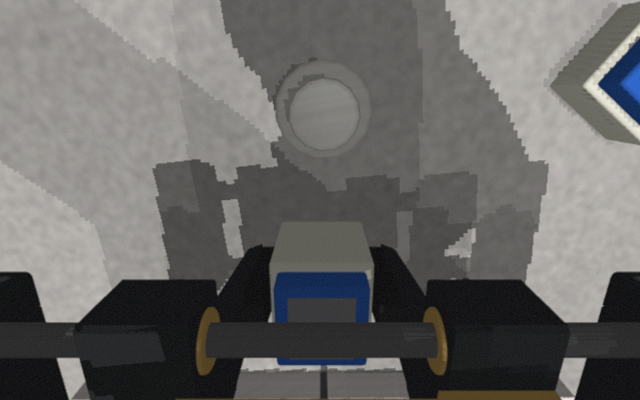

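The held cartridge's cap spans columns 275–369, and the mark-1 line on the rail is at column about 324, row 385. The weight at (323,113) is clear.

```bash
python3 - <<'E'
from h import *
held('w5.npz',(324,),(375,393),(240,280,410,315))
z=np.load('w5.npz'); M=marks(z['im'],z['T'],(324,),(375,393),19.); print(M,M[:,:2]@tr, z['T'][:2,3]@tr)
held('w2.npz',(323,),(203,214),(240,275,410,315))
E
```

```text
bench 0.8567079078063244
marks along [48.56]
cap 30.52921538412015 63.14612440921514 46.83766989666765 tcp along 47.58712930791976 n 588.4907526207123
[[656.70050049 -20.44533157  -4.83751345  18.        ]] [48.29232005] 46.036449096014074
bench 0.8289521596809379
marks along [-26.59]
cap -43.825533649275755 -11.172933536400816 -27.499233592838287 tcp along 47.58712930791976 n 588.4907526207123
```

>>> carry_out --series '[{"fingers":0.038,"translation":[0.00624,-0.00048,0],"twist":0},{"fingers":0.038,"translation":[0.00624,-0.00048,0],"twist":0},{"fingers":0.038,"translation":[0.00624,-0.00048,0],"twist":0},{"fingers":0.038,"translation":[0.00624,-0.00048,0],"twist":0},{"fingers":0.038,"translation":[0.00624,-0.00048,0],"twist":0},{"fingers":0.038,"translation":[0.00624,-0.00048,0],"twist":0},{"fingers":0.038,"translation":[0.00624,-0.00048,0],"twist":0},{"fingers":0.038,"translation":[0.00624,-0.00048,0],"twist":0},{"fingers":0.038,"translation":[0.001,-0.0001,0],"twist":0},{"fingers":0.038,"translation":[0.001,-0.0001,0],"twist":0},{"fingers":0.038,"translation":[0.001,-0.0001,0],"twist":0},{"fingers":0.038,"translation":[0.001,-0.0001,0],"twist":0},{"fingers":0.038,"translation":[0,0,0],"twist":0}]'

```text
time: 16.45
eef_pos: [643.1, -20.5, 13.0]
ee_rot: [179.8, -0.6, 174.0]
force: [-2.7, -0.6, 5.6]
gripper_width: 39.9
finger_force: 5.0
```

```bash
python3 - <<'E'
from h import *
c,T=wcam(); im,d=get_image('wrist'); np.savez('w6.npz',im=im,d=d,T=T); s=telemetry.observe(); print(s['eef_pos'],s['qd'].round(2),s['force'])
g=cv2.cvtColor(im,cv2.COLOR_RGB2GRAY)
for r in (200,208,214): print(r,[int(x) for x in g[r,300:350]])
held('w6.npz',(323,),(203,214),(240,280,410,315))
E
```

```text
[643.10550306 -20.44720439  13.02544303] [-0.11 -0.12  0.02  0.07  0.1  -0.01 -0.09] [-3.07733622 -1.28338071  4.53143607]
200 [82, 79, 77, 79, 77, 78, 79, 76, 80, 79, 81, 80, 81, 78, 80, 78, 82, 81, 81, 80, 80, 77, 79, 71, 56, 42, 43, 42, 43, 50, 67, 83, 82, 80, 80, 79, 78, 81, 79, 78, 80, 83, 80, 80, 83, 83, 83, 82, 80, 78]
208 [78, 76, 79, 77, 78, 77, 78, 78, 79, 78, 83, 79, 80, 78, 78, 78, 78, 78, 77, 78, 75, 75, 80, 74, 56, 43, 44, 45, 43, 50, 69, 78, 84, 79, 83, 83, 82, 82, 81, 77, 80, 78, 76, 75, 77, 77, 75, 78, 78, 78]
214 [79, 79, 79, 81, 78, 79, 77, 72, 71, 71, 75, 72, 73, 76, 77, 76, 82, 79, 81, 80, 82, 81, 79, 73, 56, 44, 45, 38, 44, 49, 67, 78, 77, 77, 79, 82, 81, 78, 79, 77, 77, 78, 77, 80, 80, 81, 79, 78, 81, 80]
bench 0.8206259626356314
marks along [48.42]
cap 29.27202462119199 61.8855364059413 45.57878051356664 tcp along 46.86978030680745 n 641.7051556552087
```

Offset along the rail is 2.8 mm. I'll back off 4 mm, shift left, and press again.

>>> carry_out --series '[{"fingers":0.038,"translation":[-0.002,0.0002,0],"twist":0},{"fingers":0.038,"translation":[-0.002,0.0002,0],"twist":0},{"fingers":0.038,"translation":[0.0001,0.0014,0],"twist":0},{"fingers":0.038,"translation":[0.0001,0.0014,0],"twist":0},{"fingers":0.038,"translation":[0,0,0],"twist":0},{"fingers":0.038,"translation":[0,0,0],"twist":0}]'

```text
time: 17.1
eef_pos: [639.9, -16.4, 13.0]
ee_rot: [179.7, -0.5, 174.1]
force: [0.5, -0.6, 2.3]
gripper_width: 40.1
finger_force: 5.0
```

```bash
python3 - <<'E'
from h import *
c,T=wcam(); im,d=get_image('wrist'); np.savez('w7.npz',im=im,d=d,T=T)
held('w7.npz',(324,),(203,214),(240,280,410,315)); print(telemetry.observe()['force'])
E
```

```text
bench 0.8342586770960168
marks along [48.44]
cap 32.982014663131174 65.5825707179721 49.28229269055164 tcp along 50.579942168540555 n 638.1173026497479
[-0.10099252 -1.27552052  2.76603306]
```

>>> carry_out --series '[{"fingers":0.038,"translation":[0.0009,-0.0009,0],"twist":0},{"fingers":0.038,"translation":[0.001,-0.0001,0],"twist":0},{"fingers":0.038,"translation":[0.001,-0.0001,0],"twist":0},{"fingers":0.038,"translation":[0.001,-0.0001,0],"twist":0},{"fingers":0.038,"translation":[0.001,-0.0001,0],"twist":0},{"fingers":0.038,"translation":[0,0,0],"twist":0}]'

```text
time: 17.75
eef_pos: [645.0, -17.5, 13.0]
ee_rot: [179.7, -0.5, 174.1]
force: [-1.3, -0.2, 2.8]
gripper_width: 40.0
finger_force: 5.0
```

```bash
python3 - <<'E'
from h import *
c,T=wcam(); im,d=get_image('wrist'); np.savez('w8.npz',im=im,d=d,T=T)
held('w8.npz',(324,),(203,214),(240,280,410,315)); print(telemetry.observe()['force'])
E
```

```text
bench 0.8503670478052072
marks along [48.4]
cap 32.38049350881672 65.01967561043763 48.70008455962717 tcp along 50.00762332712828 n 643.275626477999
[-1.61277135  0.96623314  3.10332015]
```

>>> carry_out --series '[{"fingers":0.038,"translation":[0.001,-0.0003,0],"twist":0},{"fingers":0.038,"translation":[0.001,-0.0002,0],"twist":0},{"fingers":0.038,"translation":[0,0,0],"twist":0}]'

```text
time: 18.1
eef_pos: [645.5, -17.5, 12.8]
ee_rot: [179.7, -0.6, 174.1]
force: [-4.0, 1.7, 4.4]
gripper_width: 40.0
finger_force: 5.0
```

>>> carry_out --series '[{"fingers":0.05,"translation":[0,0,0],"twist":0},{"fingers":0.05,"translation":[0,0,0],"twist":0},{"fingers":0.05,"translation":[0,0,0],"twist":0},{"fingers":0.05,"translation":[0,0,0.01],"twist":0},{"fingers":0.05,"translation":[0,0,0.03],"twist":0},{"fingers":0.05,"translation":[0,0,0.04],"twist":0},{"fingers":0.088,"translation":[-0.02,0.001,0.04],"twist":0},{"fingers":0.088,"translation":[-0.035,0.001,0.02],"twist":0},{"fingers":0.088,"translation":[-0.015,0.001,0],"twist":0},{"fingers":0.088,"translation":[0,0,0],"twist":0},{"fingers":0.088,"translation":[0,0,0],"twist":0}]'

```text
time: 19.2
eef_pos: [577.9, -15.4, 153.5]
ee_rot: [179.7, -0.4, 174.1]
force: [0.2, 0.4, -0.4]
gripper_width: 87.2
finger_force: 0.0
```

```bash
python3 - <<'E'
from h import *
c,T=wcam(); im,d=get_image('wrist'); np.savez('w9.npz',im=im,d=d,T=T); cv2.imwrite('pics/w9.png',im[:,:,::-1])
E
```

```text
(no output)
```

View pics/w9.png

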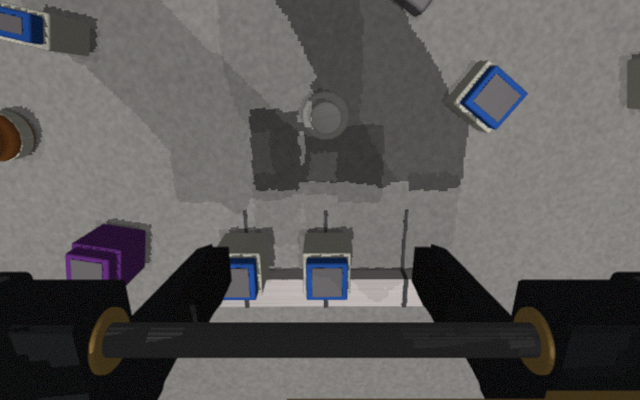

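Two now stand at the rail: the mark-1 cap is at columns 306–349 with its line at column about 326, and the mark-0 one is still in place.

```bash
python3 - <<'E'
from h import *
check('w9.npz',(245,326,405),(212,226),[(290,235,370,305)])
s=telemetry.observe(); print(s['eef_pos'],s['joints'].round(1))
E
```

```text
marks along [-26.42  48.35 123.04] deg [-6.14 -7.05 -5.46]
bench 0.8810197626390277
face n 664.9495885968573
cap along 48.59 n 642.42 [32.6 37.4] yaw -6.09 [644.  -18.8]
[578.12895842 -15.34176505 153.10416696] [ 14.   45.  -29.5 101.6  30.7  42.   52.3]
```

>>> carry_out --series '[{"fingers":0.088,"translation":[-0.006,0.0279,0],"twist":0.0269},{"fingers":0.088,"translation":[-0.006,0.0279,0],"twist":0.0269},{"fingers":0.088,"translation":[-0.006,0.0279,0],"twist":0.0269},{"fingers":0.088,"translation":[-0.006,0.0279,0],"twist":0.0269},{"fingers":0.088,"translation":[-0.006,0.0279,0],"twist":0.0269},{"fingers":0.088,"translation":[-0.006,0.0279,0],"twist":0.0269},{"fingers":0.088,"translation":[-0.006,0.0279,0],"twist":0.0269},{"fingers":0.088,"translation":[-0.006,0.0279,0],"twist":0.0269},{"fingers":0.088,"translation":[-0.006,0.0279,0],"twist":0.0269},{"fingers":0.088,"translation":[-0.006,0.0279,0],"twist":0.0269},{"fingers":0.088,"translation":[0,0,-0.03],"twist":0},{"fingers":0.088,"translation":[0,0,-0.03],"twist":0},{"fingers":0.088,"translation":[0,0,0],"twist":0},{"fingers":0.088,"translation":[0,0,0],"twist":0}]'

```text
time: 20.65
eef_pos: [517.3, 264.1, 92.6]
ee_rot: [179.7, -0.5, -170.5]
force: [-0.3, 0.2, 0.1]
gripper_width: 87.8
finger_force: 0.0
```

```bash
python3 - <<'E'
from h import *
c,T=wcam(); im,d=get_image('wrist'); np.savez('w10.npz',im=im,d=d,T=T)
b=blue(im).astype(np.uint8); n,L,st,_=cv2.connectedComponentsWithStats(b)
for i in range(1,n):
    if st[i,4]<300: continue
    v,u=np.nonzero(L==i); r=cv2.minAreaRect(wray(c,T,cv2.convexHull(np.c_[u,v].astype(np.float32))[:,0],57.).astype(np.float32)); print(st[i],np.round(r[0],1),np.round(r[1],1),round(r[2],1))
E
```

```text
[ 182    0   63   73 1580] [421.7 194.5] [34.1 18.7] 28.4
[  58  148   83   73 1674] [508.2 137.6] [30.3 35. ] 47.3
[ 294  204   59   57 1463] [516.6 264.2] [35.1 33. ] 9.4
```

>>> carry_out --series '[{"fingers":0.088,"translation":[0.001,0,-0.03],"twist":0},{"fingers":0.088,"translation":[0,0,-0.03],"twist":0},{"fingers":0.088,"translation":[0,0,-0.02],"twist":0},{"fingers":0.088,"translation":[0,0,0],"twist":0},{"fingers":0.06,"translation":[0,0,0],"twist":0},{"fingers":0.05,"translation":[0,0,0],"twist":0},{"fingers":0.045,"translation":[0,0,0],"twist":0},{"fingers":0.042,"translation":[0,0,0],"twist":0},{"fingers":0.038,"translation":[0,0,0],"twist":0},{"fingers":0.038,"translation":[0,0,0],"twist":0},{"fingers":0.038,"translation":[0,0,0],"twist":0},{"fingers":0.038,"translation":[0,0,0],"twist":0}]' --grip_force 5

```text
time: 21.9
eef_pos: [518.0, 264.1, 13.3]
ee_rot: [179.7, -0.4, -170.5]
force: [0.1, 0.2, 3.7]
gripper_width: 40.2
finger_force: 5.0
```

>>> carry_out --series '[{"fingers":0.038,"translation":[0.0096,-0.0055,0],"twist":0},{"fingers":0.038,"translation":[0.0096,-0.0055,0],"twist":0},{"fingers":0.038,"translation":[0.0096,-0.0055,0],"twist":0},{"fingers":0.038,"translation":[0.0096,-0.0055,0],"twist":0},{"fingers":0.038,"translation":[0.0096,-0.0055,0],"twist":0},{"fingers":0.038,"translation":[0.0096,-0.0055,0],"twist":0},{"fingers":0.038,"translation":[0.0096,-0.0055,0],"twist":0},{"fingers":0.038,"translation":[0.0096,-0.0055,0],"twist":0},{"fingers":0.038,"translation":[0.0013,-0.0115,0],"twist":-0.0193},{"fingers":0.038,"translation":[0.0013,-0.0115,0],"twist":-0.0193},{"fingers":0.038,"translation":[0.0013,-0.0115,0],"twist":-0.0193},{"fingers":0.038,"translation":[0.0013,-0.0115,0],"twist":-0.0193},{"fingers":0.038,"translation":[0.0013,-0.0115,0],"twist":-0.0193},{"fingers":0.038,"translation":[0.0013,-0.0115,0],"twist":-0.0193},{"fingers":0.038,"translation":[0.0013,-0.0115,0],"twist":-0.0193},{"fingers":0.038,"translation":[0.0013,-0.0115,0],"twist":-0.0193},{"fingers":0.038,"translation":[0.0013,-0.0115,0],"twist":-0.0193},{"fingers":0.038,"translation":[0.0013,-0.0115,0],"twist":-0.0193}]'

```text
time: 23.7
eef_pos: [607.8, 104.4, 13.3]
ee_rot: [179.7, -0.5, 178.4]
force: [-0.4, 3.1, 5.0]
gripper_width: 40.0
finger_force: 5.0
```

>>> carry_out --series '[{"fingers":0.038,"translation":[0.0013,-0.0115,0],"twist":-0.0193},{"fingers":0.038,"translation":[0.0013,-0.0115,0],"twist":-0.0193},{"fingers":0.038,"translation":[0.0013,-0.0115,0],"twist":-0.0193},{"fingers":0.038,"translation":[0.0013,-0.0115,0],"twist":-0.0193},{"fingers":0.038,"translation":[0,0,0],"twist":0},{"fingers":0.038,"translation":[0,0,0],"twist":0}]'

```text
time: 24.3
eef_pos: [613.1, 55.3, 13.1]
ee_rot: [180.0, -0.5, 173.8]
force: [0.6, -1.3, 5.4]
gripper_width: 40.1
finger_force: 5.0
```

>>> carry_out --series '[{"fingers":0.038,"translation":[0.0051,0.0006,0],"twist":0},{"fingers":0.038,"translation":[0.0051,0.0006,0],"twist":0},{"fingers":0.038,"translation":[0.0051,0.0006,0],"twist":0},{"fingers":0.038,"translation":[0.0051,0.0006,0],"twist":0},{"fingers":0.038,"translation":[0.0051,0.0006,0],"twist":0},{"fingers":0.038,"translation":[0,0,0],"twist":0},{"fingers":0.038,"translation":[0,0,0],"twist":0}]'

```text
time: 25.0
eef_pos: [637.3, 59.0, 12.4]
ee_rot: [180.0, -0.6, 173.9]
force: [-1.2, -1.4, 1.4]
gripper_width: 40.0
finger_force: 5.0
```

```bash
python3 - <<'E'
from h import *
c,T=wcam(); im,d=get_image('wrist'); np.savez('w11.npz',im=im,d=d,T=T)
g=cv2.cvtColor(im,cv2.COLOR_RGB2GRAY)
for r in (203,210): print(int(np.argmin(g[r,295:355]))+295,g[r,295:355].min(),np.median(g[r,295:355]))
held('w11.npz',(int(np.argmin(g[208,295:355]))+295,),(203,214),(240,280,410,315))
E
```

```text
335 73 78.0
321 40 78.0
bench 0.8572614992807814
marks along [123.45]
cap 107.67932330290996 140.445224168512 124.06227373571099 tcp along 125.80059467035834 n 627.8535830990984
```

>>> carry_out --series '[{"fingers":0.038,"translation":[0.002,-0.0003,0],"twist":0},{"fingers":0.038,"translation":[0.002,-0.0003,0],"twist":0},{"fingers":0.038,"translation":[0.002,-0.0003,0],"twist":0},{"fingers":0.038,"translation":[0.002,-0.0003,0],"twist":0},{"fingers":0.038,"translation":[0.002,-0.0003,0],"twist":0},{"fingers":0.038,"translation":[0.002,-0.0003,0],"twist":0},{"fingers":0.038,"translation":[0.002,-0.0003,0],"twist":0},{"fingers":0.038,"translation":[0,0,0],"twist":0},{"fingers":0.038,"translation":[0,0,0],"twist":0}]'

```text
time: 25.95
eef_pos: [652.4, 59.7, 13.0]
ee_rot: [179.7, -0.5, 174.0]
force: [0.2, -0.2, -1.2]
gripper_width: 40.2
finger_force: 5.0
```

```bash
python3 - <<'E'
from h import *
c,T=wcam(); im,d=get_image('wrist'); np.savez('w12.npz',im=im,d=d,T=T)
g=cv2.cvtColor(im,cv2.COLOR_RGB2GRAY)
held('w12.npz',(int(np.argmin(g[208,295:355]))+295,),(200,214),(240,280,410,315)); print(telemetry.observe()['force'])
E
```

```text
bench 0.8414749920181066
marks along [123.44]
cap 109.69809218434766 142.69217532464666 126.19513375449716 tcp along 127.60485734483565 n 642.4931940328347
[-0.26042492 -0.78202644 -1.73930229]
```

>>> carry_out --series '[{"fingers":0.038,"translation":[-0.0012,-0.0012,0],"twist":0},{"fingers":0.038,"translation":[-0.0002,-0.0012,0],"twist":0},{"fingers":0.038,"translation":[0,0,0],"twist":0},{"fingers":0.038,"translation":[0,0,0],"twist":0},{"fingers":0.038,"translation":[0,0,0],"twist":0}]'

```text
time: 26.5
eef_pos: [651.1, 57.4, 13.1]
ee_rot: [179.7, -0.5, 174.0]
force: [-0.8, -0.5, -0.4]
gripper_width: 39.9
finger_force: 5.0
```

```bash
python3 - <<'E'
from h import *
c,T=wcam(); im,d=get_image('wrist'); np.savez('w13.npz',im=im,d=d,T=T)
g=cv2.cvtColor(im,cv2.COLOR_RGB2GRAY)
held('w13.npz',(int(np.argmin(g[208,295:355]))+295,),(200,214),(240,280,410,315)); print(telemetry.observe()['force'])
E
```

```text
bench 0.8332272519520387
marks along [123.45]
cap 107.22931319673636 140.21847467015667 123.7238939334465 tcp along 125.07648808328932 n 641.4692262908411
[ 0.43961466 -0.62703983 -0.61524839]
```

>>> carry_out --series '[{"fingers":0.038,"translation":[0.001,-0.0002,0],"twist":0},{"fingers":0.038,"translation":[0.001,-0.0002,0],"twist":0},{"fingers":0.038,"translation":[0.001,-0.0001,0],"twist":0},{"fingers":0.038,"translation":[0,0,0],"twist":0},{"fingers":0.038,"translation":[0,0,0],"twist":0}]'

```text
time: 27.05
eef_pos: [654.1, 56.8, 13.0]
ee_rot: [179.7, -0.5, 174.0]
force: [-0.1, 0.4, -0.9]
gripper_width: 40.2
finger_force: 5.0
```

>>> carry_out --series '[{"fingers":0.038,"translation":[0.001,-0.0001,0],"twist":0},{"fingers":0.038,"translation":[0.001,-0.0001,0],"twist":0},{"fingers":0.038,"translation":[0,0,0],"twist":0},{"fingers":0.038,"translation":[0,0,0],"twist":0}]'

```text
time: 27.45
eef_pos: [654.9, 56.7, 12.8]
ee_rot: [179.8, -0.6, 174.0]
force: [-4.5, -0.1, 0.8]
gripper_width: 39.8
finger_force: 5.0
```

```bash
python3 - <<'E'
from h import *
c,T=wcam(); im,d=get_image('wrist'); np.savez('w14.npz',im=im,d=d,T=T)
g=cv2.cvtColor(im,cv2.COLOR_RGB2GRAY)
held('w14.npz',(int(np.argmin(g[208,295:355]))+295,),(200,214),(240,280,410,315)); print(telemetry.observe()['force'])
E
```

```text
bench 0.8176065207191385
marks along [123.43]
cap 107.04300651934676 139.95516968040533 123.49908809987605 tcp along 124.84601505009752 n 645.3359551705779
[-4.5534455   0.57595722  1.35399206]
```

Contact force is 4.5 N and the cartridge is centred to 0.1 mm. Now release, lift and retreat for a final check.

>>> carry_out --series '[{"fingers":0.05,"translation":[0,0,0],"twist":0},{"fingers":0.05,"translation":[0,0,0],"twist":0},{"fingers":0.05,"translation":[0,0,0],"twist":0},{"fingers":0.05,"translation":[0,0,0.01],"twist":0},{"fingers":0.05,"translation":[0,0,0.03],"twist":0},{"fingers":0.05,"translation":[0,0,0.04],"twist":0},{"fingers":0.088,"translation":[-0.02,-0.018,0.04],"twist":0},{"fingers":0.088,"translation":[-0.035,-0.025,0.04],"twist":0},{"fingers":0.088,"translation":[-0.025,-0.03,0.04],"twist":0},{"fingers":0.088,"translation":[-0.01,0,0.03],"twist":0},{"fingers":0.088,"translation":[0,0,0],"twist":0},{"fingers":0.088,"translation":[0,0,0],"twist":0}]'

```text
time: 28.7
eef_pos: [574.5, -9.5, 234.1]
ee_rot: [179.7, -0.3, 174.0]
force: [0.6, 1.0, -0.4]
gripper_width: 88.0
finger_force: 0.0
```

```bash
python3 - <<'E'
from h import *
c,T=wcam(); im,d=get_image('wrist'); np.savez('w15.npz',im=im,d=d,T=T); cv2.imwrite('pics/w15.png',im[:,:,::-1])
for n in('scene','side'):
    im,d=get_image(n); cv2.imwrite(f'pics/{n}15.png',im[:,:,::-1]); P=pts(n,d); print(n)
    for px,top,r,Tm,a in objs(n,P,24 if n=='side' else 24): 
        print(px,'top%.0f'%top,np.round(r[0],1),np.round(r[1],1),round(r[2],1))
E
```

```text
scene
[349.5 132. ] top55 [423.9 190.6] [34.2 23.8] 28.8
[364.  172.5] top34 [520.9 118.4] [35.3 35. ] 42.6
[320.  206.5] top45 [521.7  -9. ] [21.1 24.7] 42.5
[403. 223.] top56 [656.2  53.4] [36.7 34.9] 83.9
[372.5 246. ] top56 [648.9 -20.8] [36.  35.6] 84.3
[198.5 244. ] top56 [ 439.3 -206.6] [33.9 21.5] 70.0
[339.  271.5] top56 [641.2 -95.3] [35.7 35.6] 83.9
[189.  296.5] top52 [ 510.  -275.6] [35.2 37.3] 88.1
[276.  313.5] top57 [ 622.6 -210.2] [34.2 35.7] 74.0
side
[351.  152.5] top57 [ 618.  -205.4] [37.6 38.3] 75.2
[404.  155.5] top53 [ 506.3 -271. ] [35.5 38.5] 37.8
[315.5 167.5] top57 [636.  -89.1] [37.7 39.9] 80.2
[416. 175.] top57 [ 434.3 -200.9] [38.1 23.3] 70.1
[291.5 179. ] top57 [644.6 -15.2] [37.4 38.5] 84.0
[265.  191.5] top57 [651.7  59.7] [37.6 38.1] 85.6
[333.5 203.5] top46 [516.5  -3. ] [20.5 26.3] 38.1
[291.  234.5] top35 [515.4 125.3] [33.5 39.7] 47.4
[305. 275.] top57 [419.6 195.9] [34.4 22. ] 31.5
```

View pics/w15.png

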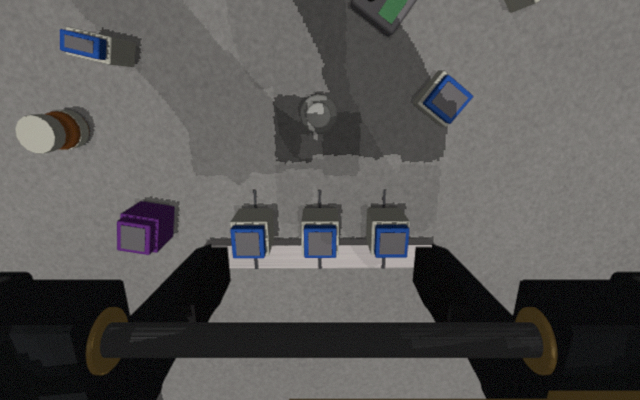

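All three stand in a row at the rail: caps at (248,242), (320,242) and (391,241), over marks at columns about 255, 320 and 384. The outer ones lean apart through perspective only. The bystanders are unmoved. One final numeric check:

```bash
python3 - <<'E'
from h import *
check('w15.npz',(255,320,384),(191,203),[(225,220,272,262),(297,220,345,262),(368,220,415,262)])
E
```

```text
marks along [-26.45  48.17 122.92] deg [-6.78 -9.1  -5.72]
bench 0.874167380172338
face n 665.0647656821503
cap along -25.65 n 643.43 [33.9 36.6] yaw -8.95 [637.2 -92.8]
cap along 48.56 n 643.08 [32.3 36.1] yaw -6.14 [644.6 -18.9]
cap along 122.62 n 643.27 [34.3 36.1] yaw -6.14 [652.6  54.7]
```

```bash
python3 -c "
from cell import job; print(job.sign_off())"
```

```text
the job is handed in; nothing more can be done
None
```

I handed in the job at about 29 s on the robot's clock: all three full-size cartridges stand flush and square against the rail, each within about 0.5 mm of its mark, and nothing else was seen to have moved (I didn't re-measure the timer).

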